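Catch the biscuits from the chute in the lugged bowl

ROBOT

A 7-joint arm with a two-finger parallel gripper is mounted at the origin on the work surface. World frame = base frame: x ahead of the robot, y to its left, z up, the work surface at z = 0. Lengths are in m, angles in rad, forces in N, time in s.
With the tool pointing down it reaches from about 0.425 to 0.875 m from the base axis. Payload 4.7 kg.
Tool frame: the origin (TCP) lies between the finger pads; the fingertips stand 19 mm ahead of it and the grasp point (between the pads) is the TCP (ctrl.tip_extent is the distance from the TCP to the fingertips, in m); z points along the fingers, y is the line along which they close (so a half turn about z gives the same grasp; the last joint's range is limited). The gripper opens to 87 mm and grips with 3 to 60 N. Pads are 19 mm wide; open, the fingers measure 117 mm over their backs; the gripper's body (75 mm by 190 mm) begins 51 mm behind the grasp point.
Start: joints at [1.312, 0.321, -0.07, 1.45, 0.023, 1.371, -0.057], TCP at [0.175, -0.626, 0.242] pointing down, gripper open.
Joint ranges: [-2.86, 2.86], [-0.3, 2.09], [-1.38, 1.24], [0.06, 2.45], [-1.56, 4.7], [0.09, 2.05], [-2.69, 2.69]. Speed limits (rad/s): [2.57, 2.57, 3.14, 3.14, 3.14, 3.14, 3.14].

INTERFACE

Orientations are given as a rotation vector (axis times angle).
In Python, from bench import ctrl gives the robot as it stands.
- The arm moves only by the shell command python3 -m crank 'ROWS' [OPENING] [FORCE]. ROWS is JSON, a list of rows, each an object of numbers: "tx", "ty", "tz": the shift along the tool's x, y, z in mm; "turn": the turn about the tool's z in units of 5 degrees (1.0 is 5 degrees). In form: [{"tx": .., "ty": .., "tz": .., "turn": ..}, ...]. A call has 1 to 5 rows; each row is the pose to reach, as a shift and turn from the pose commanded when the call began, along the tool's axes at that moment; what a row does not reach only later rows make up. A row lasts 1/8 s, in which the tool goes at most 62.5 mm and 10.7 degrees, less where a joint would pass 70% of its speed; a pose out of reach is approached as far as the arm can. A call with a gripper value outside its range is refused whole. OPENING is the finger opening in mm, from 0 to 87, set as the call begins (- or left out, the last holds). The fingers move at their own pace and stop on an object; FORCE is the grip in N (left out, the last holds). Time passes only in rows, so rows that repeat a pose let the fingers close. It gives the time, the measured TCP pose, the force, the opening and the grip force at its end, in the units of the state.
- ctrl.get_state(): the state, without advancing time (a new reading comes with each control period).
- ctrl.get_image(name): name is "side" or "top" or "wrist"; returns (picture, depth): 384x512x3 uint8, red, green, blue; 384x512 float32, m along the optical axis (not along the pixel's ray), 0 where there is no reading.
- ctrl.camera_model(name): a dict with "intrinsics" (3x3 intrinsics, pixels), "origin" and "orientation" of the camera in the world. Camera axes: x right, y down, z forward; pixel columns grow to the right and rows downward; lengths in m; the calibration is good to about 2 mm. A picture is of the moment at which its call begins: read the wrist's pose just before it. camera_model takes no time and is no camera call; for the wrist camera it gives the pose at the moment of the call.
- ctrl.close_job(): hands the job in; it is judged then, once.
Trained networks look in the newest picture that a camera, given by its name, has taken for a name from the list of things; names that differ only in an ending like _2 or _b are one class to them, and where a whole thing is asked for, a point or a joint stands for the part that bears it (a point fixed in the world has none). Each returns a list of dicts, best first, with "confidence" (0 to 1); they miss things now and then, are a little off and sometimes report something else, mostly with a low value. They report only what shows in the picture. A call takes as long as a camera call.
- ctrl.recognise(camera, query): "xyz" ([x, y, z] in m, in world coordinates, good to about 4 mm: the middle of the surface that is visible of it).
- ctrl.mark_of(camera, query): "xyz" ([x, y, z] in m, in world coordinates, good to about 4 mm: a listed point, or the origin of a listed thing).
The state is a dict: "time": time; "joint_positions": joint angles; "qd": joint speeds; "joint_torque": joint torques, N m; "position": TCP position; "tool_rot": TCP orientation; "ft_force": force on the tool from outside, world axes, zero at the start; "torque": the same for the moment, N m; "grip_width": opening from 0.0 (shut) to 1.0 (fully open); "grip_force": force on a finger pad.
Only numpy, scipy, OpenCV 4.12 (cv2) and the standard library are available. Lean on these libraries where they do the work, as an engineer would, in place of code of your own. Each camera call takes 0.05 s, during which the arm holds its last target. There are 200 camera calls.

TASK

First take the small cup that stands in the way before the biscuit dispenser and stand it upright in the middle of its saucer. Then pick up the bowl with the handle, hold it under the chute's lip and push the dispenser's sprung paddle back with the bowl so that the gate lifts and all three biscuits slide into the bowl, held clear of the table, and set the bowl with the biscuits upright in the middle of the cork trivet and let go. Do not touch the biscuits or the dispenser with the robot itself, and leave the other things on the table where they are.

Things in the scene. Friction and masses are not known exactly. Their poses are not given: they have to be found in the camera images.
- dispenser: Fixed; open steel chute (inner width 50, slope 30 degrees) on a white housing (70 wide, foot 100; local x 55 to 205 mm; 300 high). Origin on the table below the middle of the chute's lip (165 up, 5 thick); biscuits come out along local -x, roughly to the robot, and land 10 to 65 mm in front of the lip. Only the paddle and gate frame (25 mm, 200 up) stand farther out.
- paddle (a joint): Paddle: upright steel plate below the lip, 50 wide, 75 to 130 mm above the table, face 11 mm in front of the lip at rest; slides straight back (dispenser +x), springs forward again. Value: travel in m, 0 at rest to 0.034; the gate across the chute lifts 1.25 times as far and biscuits pass from about 0.014, better 0.02 to 0.03. Push: 1.5 N at the start, 5 N at the end.
- biscuit1: Chunky chocolate biscuit, a disc 38 in diameter and 14 thick, about 20 g; origin at its centre, z along the disc's axis. The three lie in a row in the chute, this is number 1 from the gate.
- biscuit2: Chunky chocolate biscuit, a disc 38 in diameter and 14 thick, about 20 g; origin at its centre, z along the disc's axis. The three lie in a row in the chute, this is number 2 from the gate.
- biscuit3: Chunky chocolate biscuit, a disc 38 in diameter and 14 thick, about 20 g; origin at its centre, z along the disc's axis. The three lie in a row in the chute, this is number 3 from the gate.
- bowl: White ceramic bowl with one straight stub handle, 0.19 kg. Origin at the centre of its underside, z up, x towards the handle. Rim 112 outer diameter, wall 5, 55 high, foot 80, inner floor 6 up. Handle: bar 18 wide, 20 high (32 to 52 mm above the underside), ending 131 mm from the bowl's axis; grip it about 105 mm from the axis.
- cup: Small white handleless cup, 60 outer diameter at the rim, 62 high, wall 4, upright before the dispenser; origin at the centre of its underside.
- saucer: Flat white saucer, 120 in diameter, fixed; origin at the centre of its underside, flat top 8 above the table.
- trivet: Round cork trivet, 144 in diameter, 10 thick, fixed; origin at the centre of its underside. Trivet and saucer may have changed places.
- mug1: Bystander: white mug, 80 diameter, 90 high, handle at local +y; origin at the centre of its underside.
- mug2: Bystander: white mug, 80 diameter, 90 high, handle at local +y; origin at the centre of its underside.
- sugar: Bystander: glass sugar jar with a wooden lid, 68 diameter, 75 high; origin at the centre of its underside.
- milk: Bystander: white milk bottle, 68 diameter, 190 high; origin at the centre of its underside.
- nut_bowl: Bystander: white bowl without a handle, 100 diameter, 45 high; origin at the centre of its underside.

How it is judged:
By the outcome, as a careful person would: the job done as asked, in the order asked, and still so for the second after the job is handed in, with the robot touching nothing.
It also fails if it takes over 59 s, if anything falls off the work surface, if the arm or the gripper's body presses on something with over 40 N, if the wrist force passes 120 N, or if a joint passes its speed limit or range.

## Working session

There is one attempt and no reset: what is moved stays moved. The work goes in short steps, Python scripts to look and compute and a shell command to move; the robot and the scene stay as the last step left them, time stands still between calls to the robot, and variables do not carry over. Pictures are saved under pics/ and viewed, at most 10 in all, crops included, and the job is handed in when it is done.

```bash
ls; mkdir -p pics; python3 - <<'E'
from bench import ctrl
import cv2,numpy as np
for n in("top","side"):
    im,d=ctrl.get_image(n); cv2.imwrite(f"pics/{n}0.png",im[:,:,::-1])
    np.savez(f"{n}0.npz",im=im,d=d)
    c=ctrl.camera_model(n); print(n,np.round(c["origin"],3),np.round(c["orientation"],3).tolist(),np.round(c["intrinsics"],1).tolist())
    for q in ["dispenser","paddle","bowl","cup","saucer","trivet","mug1","sugar","milk","nut_bowl","biscuit1"]:
        print(q,[(np.round(r["xyz"],3).tolist(),round(r["confidence"],2)) for r in ctrl.mark_of(n,q)][:3])
s=ctrl.get_state();print(s["time"],s["position"],s["tool_rot"],s["grip_width"])
E
```

```text
pics
top [0.383 0.033 1.286] [-2.135, 2.134, -0.179] [[441.5, 0.0, 262.3], [0.0, 441.5, 192.8], [0.0, 0.0, 1.0]]
dispenser [([0.627, 0.09, -0.001], 0.87)]Traceback (most recent call last):
  File "<stdin>", line 8, in <module>
ValueError: it knows: biscuit, bowl, cup, dispenser, milk, mug, nut_bowl, saucer, sugar, trivet
```

```bash
python3 - <<'E'
from bench import ctrl
import cv2,numpy as np
for n in("top","side"):
    im,d=ctrl.get_image(n); cv2.imwrite(f"pics/{n}0.png",im[:,:,::-1])
    np.savez(f"{n}0.npz",im=im,d=d)
    c=ctrl.camera_model(n); print(n,np.round(c["origin"],3),np.round(c["orientation"],3).tolist(),np.round(c["intrinsics"],1).tolist())
    for q in ["dispenser","bowl","cup","saucer","trivet","mug","sugar","milk","nut_bowl","biscuit"]:
        print(q,[(np.round(r["xyz"],3).tolist(),round(r["confidence"],2)) for r in ctrl.mark_of(n,q)][:3])
s=ctrl.get_state();print(s["time"],s["position"],s["tool_rot"],s["grip_width"])
E
```

```text
top [0.383 0.033 1.286] [-2.135, 2.134, -0.179] [[441.5, 0.0, 262.3], [0.0, 441.5, 192.8], [0.0, 0.0, 1.0]]
dispenser [([0.63, 0.091, 0.002], 0.75), ([0.526, 0.078, -0.003], 0.51), ([0.662, 0.091, 0.189], 0.42)]
bowl [([0.455, -0.199, -0.001], 0.72)]
cup [([0.525, 0.078, 0.001], 0.65)]
saucer [([0.513, 0.304, 0.005], 0.76)]
trivet [([0.671, -0.22, -0.002], 0.78), ([0.721, 0.329, 0.001], 0.42)]
mug [([0.751, -0.059, 0.001], 0.86), ([0.588, -0.394, 0.004], 0.77)]
sugar [([0.384, 0.126, -0.001], 0.79), ([0.727, 0.112, 0.227], 0.28)]
milk [([0.631, 0.402, -0.001], 0.62)]
nut_bowl [([0.719, 0.332, -0.0], 0.57), ([0.386, 0.128, -0.001], 0.56)]
biscuit [([0.726, 0.112, 0.226], 0.6), ([0.696, 0.101, 0.211], 0.48), ([0.661, 0.093, 0.191], 0.45)]
side [0.499 0.905 1.019] [-0.132, 2.862, -1.23] [[407.2, 0.0, 252.4], [0.0, 407.2, 188.9], [0.0, 0.0, 1.0]]
dispenser []
bowl [([0.451, -0.196, 0.002], 0.81), ([0.67, -0.221, 0.004], 0.59)]
cup [([0.719, 0.33, -0.002], 0.61), ([0.523, 0.08, 0.001], 0.56)]
saucer [([0.519, 0.304, 0.004], 0.7)]
trivet []
mug [([0.578, -0.396, -0.002], 0.56)]
sugar [([0.386, 0.122, -0.005], 0.73)]
milk [([0.633, 0.404, 0.002], 0.66), ([0.448, -0.198, 0.002], 0.16)]
nut_bowl [([0.72, 0.332, -0.004], 0.83), ([0.635, 0.406, 0.002], 0.59)]
biscuit [([0.694, 0.104, 0.209], 0.56), ([0.726, 0.108, 0.234], 0.56), ([0.659, 0.095, 0.191], 0.37)]
1.2 [ 0.17512483 -0.62598204  0.24157288] [ 3.11234395e+00  4.27198592e-01 -4.35564304e-05] 0.9996283218927337
```

View pics/top0.png

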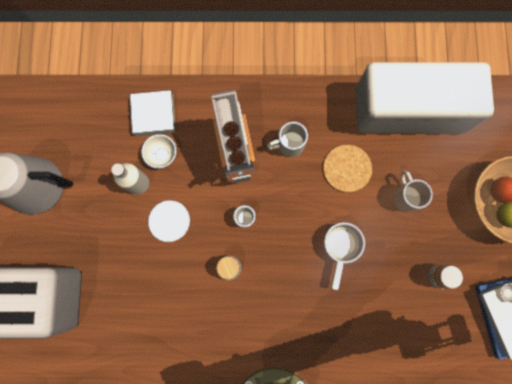

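View pics/side0.png

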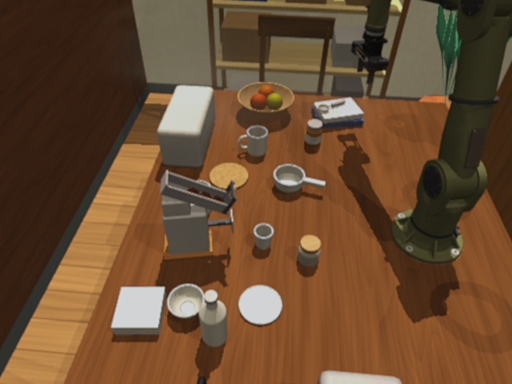

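The top view shows the cup at (245,216), saucer (169,221), bowl (344,243) with its handle ending at (337,287), trivet (348,168), and the dispenser gate at (238,175). The side view shows the same layout, with the cup at (263,236) standing before the paddle at (228,220).

```bash
cat > h.py <<'E'
from bench import ctrl
import cv2,numpy as np
from scipy.spatial.transform import Rotation as Rn
def cloud(n,d=None,c=None):
    c=c or ctrl.camera_model(n)
    if d is None: d=ctrl.get_image(n)[1]
    v,u=np.nonzero(d>0); z=d[v,u]; K=c["intrinsics"]
    p=np.c_[(u-K[0][2])/K[0][0]*z,(v-K[1][2])/K[1][1]*z,z]
    o=np.array(c["orientation"]); R=Rn.from_rotvec(o) if o.shape==(3,) else Rn.from_matrix(o)
    return R.apply(p)+c["origin"]
def near(P,x,y,r,z0,z1):
    return P[(np.hypot(P[:,0]-x,P[:,1]-y)<r)&(P[:,2]>z0)&(P[:,2]<z1)]
def circ(Q):
    (x,y),r=cv2.minEnclosingCircle(Q[:,:2].astype(np.float32)); return np.round([x,y,r,np.median(Q[:,2]),Q[:,2].max()],4),len(Q)
def yaw():  # heading of tool x
    return np.arctan2(*Rn.from_rotvec(ctrl.get_state()["tool_rot"]).as_matrix()[[1,0],0])
def go(x,y,z,hd=None,dead=True):
    s=ctrl.get_state();R=Rn.from_rotvec(s["tool_rot"]).as_matrix()
    t=R.T@(np.array([x,y,z])-s["position"])*1000; a=0 if hd is None else -(hd-yaw())
    a=(a+np.pi/2)%np.pi-np.pi/2
    print("tx ty tz",np.round(t,1),"turn",round(np.degrees(a)/5,2),"t",round(s["time"],2))
E
python3 - <<'E'
from h import *
for n in("top","side"):
    P=cloud(n,np.load(n+"0.npz")["d"])
    print(n,"table",np.median(near(P,.5,-.05,.05,-.02,.02)[:,2]))
    print("cup",circ(near(P,.525,.079,.05,.055,.075)))
    print("bowlrim",circ(near(P,.453,-.198,.062,.05,.065)))
    B=near(P,.453,-.198,.15,.03,.065); print("bowl all",circ(B))
    r=np.hypot(B[:,0]-.453,B[:,1]+.198);H=B[r>.075];
    if len(H): print("handle mean",H.mean(0),"n",len(H),"rmax",r.max(), "dir/pt",cv2.fitLine(H[:,:2].astype(np.float32),cv2.DIST_L2,0,.01,.01).ravel())
    print("saucer",circ(near(P,.515,.304,.075,.005,.014)))
    print("trivet",circ(near(P,.671,-.22,.09,.006,.016)))
    D=near(P,.70,.1,.2,.12,.32); 
    D=D[(D[:,0]>.58)]
    print("disp",D.min(0),D.max(0),len(D))
    for z0,z1 in((.06,.135),(.14,.175),(.175,.25),(.25,.33)):
        q=D[(D[:,2]>z0)&(D[:,2]<z1)] if z0>.1 else near(P,.65,.09,.15,z0,z1)
        q=q[(q[:,1]<.2)&(q[:,1]>-.005)] 
        if len(q)>5: print(z0,z1,len(q),np.round(cv2.minAreaRect(q[:,:2].astype(np.float32)*1000)[0],1),cv2.minAreaRect(q[:,:2].astype(np.float32)*1000)[1:])
E
```

```text
top table 0.0003857545961110098
cup (array([0.525 , 0.0825, 0.0299, 0.0619, 0.0701]), 99)
bowlrim (array([ 0.4502, -0.1956,  0.0576,  0.0551,  0.0618]), 242)
bowl all (array([ 0.4153, -0.1868,  0.0933,  0.0522,  0.0619]), 559)
handle mean [ 0.352637   -0.17123642  0.05114245] n 151 rmax 0.13252599868118964 dir/pt [ 0.9746033  -0.22393833  0.352637   -0.17123643]
saucer (array([0.5147, 0.3055, 0.0744, 0.0087, 0.0139]), 1206)
trivet (array([ 0.6742, -0.222 ,  0.0885,  0.0102,  0.016 ]), 1700)
disp [0.60228155 0.0528947  0.12008757] [0.8176629  0.16045954 0.29985555] 2163
0.06 0.135 220 [631.4  89.3] ((126.71145629882812, 257.36492919921875), 74.64180755615234)
0.14 0.175 118 [724.  110.9] ((177.54595947265625, 69.8462142944336), 11.945216178894043)
0.175 0.25 1565 [700.8 106.9] ((191.66526794433594, 69.79591369628906), 12.578474998474121)
0.25 0.33 433 [759.9 118.6] ((93.55085754394531, 57.71904373168945), 11.819182395935059)
side table 0.002217793843752758
cup (array([0.5266, 0.083 , 0.032 , 0.0617, 0.0674]), 121)
bowlrim (array([ 0.4519, -0.197 ,  0.0604,  0.0554,  0.0627]), 173)
bowl all (array([ 0.416 , -0.1893,  0.0932,  0.0486,  0.0627]), 539)
handle mean [ 0.35389454 -0.16842905  0.04925136] n 106 rmax 0.13111301831738062 dir/pt [ 0.9780714  -0.20827001  0.35389453 -0.16842905]
saucer (array([0.515 , 0.3043, 0.0737, 0.0099, 0.014 ]), 1274)
trivet (array([ 0.6683, -0.2214,  0.0872,  0.0123,  0.016 ]), 735)
disp [0.60385522 0.05127174 0.12003789] [0.81177103 0.1636053  0.30144927] 3093
0.06 0.135 832 [645.4 100.2] ((293.1431884765625, 69.26997375488281), 10.474404335021973)
0.14 0.175 424 [720.3 128.3] ((186.37452697753906, 39.90608215332031), 11.967945098876953)
0.175 0.25 1878 [710.9 108. ] ((205.9552001953125, 73.10594940185547), 11.755420684814453)
0.25 0.33 564 [760.7 118.1] ((97.05914306640625, 62.42812728881836), 11.987855911254883)
```

```bash
python3 -c "
from h import *
print(np.degrees(yaw()));go(.45,-.3,.24);go(.525,.082,.15,np.radians(12));go(.525,.082,.045,np.radians(12))"
```

```text
15.631097560911476
tx ty tz [ 352.5 -239.9    1.5] turn 0.0 t 1.2
tx ty tz [ 527.7 -587.5   91.5] turn 0.73 t 1.2
tx ty tz [ 527.7 -587.5  196.5] turn 0.73 t 1.2
```

```bash
python3 -m crank '[{"tx":352,"ty":-240,"tz":0,"turn":0.7},{"tx":352,"ty":-240,"tz":0,"turn":0.7},{"tx":352,"ty":-240,"tz":0,"turn":0.7},{"tx":352,"ty":-240,"tz":0,"turn":0.7},{"tx":352,"ty":-240,"tz":0,"turn":0.7}]' 87 20; python3 -c "
from h import *
go(.525,.082,.12,np.radians(12))"
```

```text
time: 1.82
position: [0.3774, -0.3852, 0.2419]
tool_rot: [3.123, 0.332, 0.001]
ft_force: [1.1, -0.5, 0.2]
grip_width: 0.996
grip_force: 0.0
tx ty tz [ 242.4 -426.   121.5] turn 0.02 t 1.82
```

```bash
python3 -m crank '[{"tx":60,"ty":-85,"tz":10},{"tx":120,"ty":-170,"tz":30},{"tx":180,"ty":-255,"tz":60},{"tx":242,"ty":-340,"tz":80},{"tx":242,"ty":-380,"tz":80}]'; python3 -c "
from h import *
go(.525,.082,.12,np.radians(12))"
```

```text
tx ty tz [ 242.4 -426.   121.5] turn 0.02 t 1.82$[0]: bad value
```

```bash
python3 - <<'E'
from h import *
im,d=ctrl.get_image("wrist"); c=ctrl.camera_model("wrist"); P=cloud("wrist",d,c)
cv2.imwrite("pics/w1.png",im[:,:,::-1])
print(circ(near(P,.525,.082,.05,.055,.075)))
E
```

```text
return _methods._mean(a, axis=axis, dtype=dtype,
  ret = ret.dtype.type(ret / rcount)
Traceback (most recent call last):
  File "h.py", line 14, in circ
    (x,y),r=cv2.minEnclosingCircle(Q[:,:2].astype(np.float32)); return np.round([x,y,r,np.median(Q[:,2]),Q[:,2].max()],4),len(Q)
                                                                                                         ~~~~~~~~~~^^
ValueError: zero-size array to reduction operation maximum which has no identity
```

```bash
python3 -m crank '[{"tx":242,"ty":-426,"tz":80,"turn":0},{"tx":242,"ty":-426,"tz":80,"turn":0},{"tx":242,"ty":-426,"tz":80,"turn":0},{"tx":242,"ty":-426,"tz":80,"turn":0},{"tx":242,"ty":-426,"tz":80,"turn":0}]'; python3 - <<'E'
from h import *
im,d=ctrl.get_image("wrist"); c=ctrl.camera_model("wrist"); P=cloud("wrist",d,c)
cv2.imwrite("pics/w1.png",im[:,:,::-1])
Q=near(P,.525,.082,.05,.055,.075)
print(len(Q)and circ(Q))
go(.525,.082,.15,np.radians(12))
E
```

```text
time: 2.5
position: [0.4694, -0.0912, 0.1913]
tool_rot: [3.123, 0.331, 0.002]
ft_force: [0.4, -1.1, -0.2]
grip_width: 1.002
grip_force: 0.0
(array([0.5239, 0.0939, 0.0304, 0.0627, 0.0664]), 1879)
tx ty tz [  88.7 -146.8   41.3] turn 0.15 t 2.55
```

```bash
python3 -m crank '[{"tx":50,"ty":-80,"tz":30,"turn":0},{"tx":89,"ty":-147,"tz":50,"turn":0},{"tx":89,"ty":-147,"tz":50,"turn":0},{"tx":89,"ty":-147,"tz":50,"turn":0}]'; python3 - <<'E'
from h import *
c=ctrl.camera_model("wrist");im,d=ctrl.get_image("wrist");  P=cloud("wrist",d,c)
cv2.imwrite("pics/w2.png",im[:,:,::-1])
Q=near(P,.525,.082,.05,.055,.075)
print(len(Q)and circ(Q), np.degrees(yaw()))
go(.525,.082,.045,np.radians(12))
E
```

```text
time: 3.05
position: [0.5246, 0.0746, 0.1403]
tool_rot: [-3.119, -0.344, 0.002]
ft_force: [-0.7, -0.9, 0.4]
grip_width: 1.0
grip_force: 0.0
(array([0.5244, 0.0824, 0.0299, 0.0628, 0.0652]), 1692) 12.375820838527103
tx ty tz [  2.6 -10.1  95.7] turn 0.08 t 3.1
```

```bash
python3 -m crank '[{"tx":2,"ty":-11,"tz":0,"turn":0},{"tx":2,"ty":-11,"tz":0,"turn":0}]'; python3 -c "
from h import *
go(.5245,.0824,.042,np.radians(12))"
```

```text
time: 3.35
position: [0.5248, 0.0806, 0.1417]
tool_rot: [3.124, 0.331, 0.001]
ft_force: [-0.6, 0.3, 0.1]
grip_width: 0.999
grip_force: 0.0
tx ty tz [ 0.  -1.8 99.6] turn 0.02 t 3.35
```

```bash
python3 -m crank '[{"tx":0,"ty":-2,"tz":50,"turn":0},{"tx":0,"ty":-2,"tz":100,"turn":0},{"tx":0,"ty":-2,"tz":100,"turn":0}]'; python3 -m crank '[{"tx":0,"ty":0,"tz":0,"turn":0},{"tx":0,"ty":0,"tz":0,"turn":0},{"tx":0,"ty":0,"tz":0,"turn":0},{"tx":0,"ty":0,"tz":0,"turn":0}]' 50 20;  python3 -c "
from h import *
go(.515,.305,.062)"
```

```text
time: 3.72
position: [0.521, 0.0812, 0.0383]
tool_rot: [3.124, 0.33, -0.012]
ft_force: [0.5, -0.0, 1.3]
grip_width: 1.004
grip_force: 0.0
time: 4.22
position: [0.5252, 0.0826, 0.0423]
tool_rot: [3.123, 0.332, 0.003]
ft_force: [-0.2, -0.6, 5.3]
grip_width: 0.665
grip_force: 19.8
tx ty tz [  36.7 -219.6  -19.8] turn 0.0 t 4.22
```

```bash
python3 -m crank '[{"tx":0,"ty":0,"tz":-40,"turn":0},{"tx":10,"ty":-55,"tz":-60,"turn":0},{"tx":20,"ty":-110,"tz":-60,"turn":0},{"tx":28,"ty":-165,"tz":-60,"turn":0},{"tx":37,"ty":-219,"tz":-60,"turn":0}]'; python3 -m crank '[{"tx":0,"ty":0,"tz":0,"turn":0},{"tx":0,"ty":0,"tz":0,"turn":0},{"tx":0,"ty":0,"tz":0,"turn":0}]'; python3 - <<'E'
from h import *
go(.515,.305,.052)
P=cloud("top")
Q=near(P,.515,.305,.08,.0045,.014);h=np.median(Q[:,2])
# robust saucer centre: connected points in the flat, radius 60 fit
Q=P[(np.hypot(P[:,0]-.515,P[:,1]-.305)<.064)&(P[:,2]>.0055)&(P[:,2]<.0125)]
print(circ(Q),Q.mean(0))
E
```

```text
time: 4.85
position: [0.5142, 0.3062, 0.1013]
tool_rot: [3.124, 0.331, 0.0]
ft_force: [0.7, 0.0, -0.5]
grip_width: 0.66
grip_force: 23.0
time: 5.22
position: [0.5151, 0.3026, 0.1008]
tool_rot: [3.123, 0.328, -0.0]
ft_force: [0.4, 0.2, -1.1]
grip_width: 0.657
grip_force: 23.0
tx ty tz [ 0.5 -2.4 48.8] turn 0.0 t 5.22
(array([0.521 , 0.288 , 0.0495, 0.0087, 0.0114]), 55) [0.5046098  0.26404307 0.00860645]
```

```bash
python3 - <<'E'
from h import *
for n in("top","side"):
    f=np.load(n+"0.npz");im=f["im"].astype(int);d=f["d"]
    P=cloud(n,d); C=im[d>0]
    sat=C.max(1)-C.min(1)
    def fit(x,y,r,m):
        k=(np.hypot(P[:,0]-x,P[:,1]-y)<r)&(np.abs(P[:,2]-.009)<.008)&m
        (a,b),(w,h),t=cv2.fitEllipse(cv2.convexHull((P[k][:,:2]*1000).astype(np.float32))); print(n,round(a,1),round(b,1),round(w,1),round(h,1),k.sum())
    fit(.515,.305,.08,(sat<40)&(C.min(1)>110))
    fit(.671,-.222,.085,(C[:,1]>110))
E
```

```text
top 516.7 306.1 121.2 122.3 1334
top 674.5 -221.0 143.5 146.2 1809
side 519.3 300.3 121.9 122.9 1331
side 678.0 -224.7 148.7 157.4 731
```

```bash
python3 -m crank '[{"tx":3,"ty":-2,"tz":25,"turn":0},{"tx":3,"ty":-2,"tz":43,"turn":0},{"tx":3,"ty":-2,"tz":48,"turn":0},{"tx":3,"ty":-2,"tz":49,"turn":0},{"tx":3,"ty":-2,"tz":49,"turn":0}]';python3 -m crank '[{"tx":0,"ty":0,"tz":0,"turn":0},{"tx":0,"ty":0,"tz":1,"turn":0}]'
```

```text
time: 5.9
position: [0.5173, 0.3076, 0.0528]
tool_rot: [-3.124, -0.332, -0.002]
ft_force: [1.0, 0.3, -0.4]
grip_width: 0.665
grip_force: 23.0
time: 6.15
position: [0.5172, 0.3075, 0.0516]
tool_rot: [-3.124, -0.332, -0.001]
ft_force: [1.1, -0.3, -0.7]
grip_width: 0.663
grip_force: 23.0
```

```bash
python3 -m crank '[{"tx":0,"ty":3,"tz":0,"turn":0},{"tx":0,"ty":3,"tz":1,"turn":0},{"tx":0,"ty":3,"tz":1.5,"turn":0}]'
```

```text
time: 6.52
position: [0.5184, 0.3039, 0.0506]
tool_rot: [3.123, 0.331, 0.002]
ft_force: [-1.0, -3.1, 7.6]
grip_width: 0.661
grip_force: 23.2
```

Contact with the saucer (7.6 N up); release and lift.

```bash
python3 -m crank '[{"tx":0,"ty":0,"tz":0,"turn":0},{"tx":0,"ty":0,"tz":0,"turn":0},{"tx":0,"ty":0,"tz":0,"turn":0},{"tx":0,"ty":0,"tz":-40,"turn":0},{"tx":0,"ty":0,"tz":-100,"turn":0}]' 87;python3 -m crank '[{"tx":0,"ty":0,"tz":0,"turn":0},{"tx":-60,"ty":60,"tz":-40,"turn":0},{"tx":-60,"ty":120,"tz":-40,"turn":0}]'; python3 - <<'E'
from h import *
P=cloud("side");print(circ(near(P,.517,.304,.05,.062,.08)))
P=cloud("top");print(circ(near(P,.517,.304,.05,.062,.08)))
c=ctrl.camera_model("wrist");P=cloud("wrist",None,c)
Q=near(P,.517,.304,.05,.062,.08);print(len(Q) and circ(Q))
im=ctrl.get_image("side")[0];cv2.imwrite("pics/s2.png",im[150:384,100:420,::-1])
B=near(cloud("side"),.452,-.197,.15,.03,.065)
u=np.array([-.975,.222]);go(*(np.array([.452,-.197])+.072*u),.15,np.arctan2(-.222,.975)); go(.48,0,.2)
E
```

```text
time: 7.15
position: [0.5162, 0.3035, 0.1487]
tool_rot: [3.123, 0.332, -0.007]
ft_force: [1.2, -0.6, -0.5]
grip_width: 0.99
grip_force: 0.0
time: 7.52
position: [0.4827, 0.1967, 0.1859]
tool_rot: [-3.122, -0.341, 0.002]
ft_force: [0.7, -0.9, 0.4]
grip_width: 0.999
grip_force: 0.0
(array([0.5194, 0.3025, 0.0304, 0.0699, 0.077 ]), 159)
  return _methods._mean(a, axis=axis, dtype=dtype,
  ret = ret.dtype.type(ret / rcount)
Traceback (most recent call last):
  File "h.py", line 14, in circ
    (x,y),r=cv2.minEnclosingCircle(Q[:,:2].astype(np.float32)); return np.round([x,y,r,np.median(Q[:,2]),Q[:,2].max()],4),len(Q)
                                                                                                         ~~~~~~~~~~^^
ValueError: zero-size array to reduction operation maximum which has no identity
```

```bash
python3 - <<'E'
from h import *
u=np.array([-.975,.222]);go(*(np.array([.452,-.197])+.085*u),.15,np.arctan2(-.222,.975)); go(.47,0,.18)
E
```

```text
tx ty tz [-187.6  334.3   38. ] turn 4.87 t 7.62
tx ty tz [-53.1 180.1   7. ] turn 0.0 t 7.62
```

```bash
python3 -m crank '[{"tx":-15,"ty":60,"tz":0,"turn":1},{"tx":-30,"ty":120,"tz":0,"turn":2},{"tx":-50,"ty":178,"tz":0,"turn":3},{"tx":-90,"ty":225,"tz":0,"turn":4},{"tx":-120,"ty":270,"tz":15,"turn":4.9}]';python3 - <<'E'
from h import *
u=np.array([-.975,.222]);go(*(np.array([.452,-.197])+.09*u),.13,np.arctan2(-.222,.975))
P=cloud("top");Q=near(P,.517,.304,.05,.062,.08);print(len(Q) and circ(Q))
E
```

```text
time: 8.25
position: [0.4237, -0.0959, 0.1714]
tool_rot: [3.122, -0.344, 0.003]
ft_force: [0.3, -1.1, -0.6]
grip_width: 0.999
grip_force: 0.0
tx ty tz [-40.4  92.1  41.4] turn 0.05 t 8.25
(array([0.5174, 0.3029, 0.0297, 0.0694, 0.0757]), 116)
```

```bash
python3 -m crank '[{"tx":-20,"ty":50,"tz":0,"turn":0},{"tx":-40,"ty":94,"tz":20,"turn":0},{"tx":-40,"ty":94,"tz":40,"turn":0},{"tx":-40,"ty":94,"tz":40,"turn":0},{"tx":-40,"ty":94,"tz":40,"turn":0}]';python3 - <<'E'
from h import *
c=ctrl.camera_model("wrist");im,d=ctrl.get_image("wrist")
P=cloud("wrist",d,c);cv2.imwrite("pics/w3.png",im[:,:,::-1])
P2=P
R=near(P,.452,-.197,.062,.05,.062);H=near(P,.452,-.197,.14,.045,.06);H=H[np.hypot(H[:,0]-.452,H[:,1]+.197)>.066]
print(len(R),len(H)); 
if len(R)>9: print(circ(R))
if len(H)>9: print(H.mean(0),H.min(0),H.max(0),cv2.fitLine(H[:,:2].astype(np.float32),cv2.DIST_L2,0,.01,.01).ravel())
p=np.array(ctrl.get_state()["position"]);print(p,np.degrees(yaw()))
u=np.array([-.975,.222]);v=p[:2]-[.452,-.197];print("along",v@u,"lat",v@[-u[1],u[0]],ctrl.get_state()["joint_positions"])
E
```

```text
time: 8.93
position: [0.3657, -0.1766, 0.1317]
tool_rot: [3.124, -0.336, 0.0]
ft_force: [0.6, -0.4, -0.1]
grip_width: 0.998
grip_force: 0.0
4780 1873
(array([ 0.4484, -0.1958,  0.0584,  0.0557,  0.0587]), 4780)
[ 0.35832858 -0.17413344  0.052852  ] [ 0.3242581  -0.18967781  0.04785826] [ 0.39035206 -0.15830154  0.05521844] [ 0.9726258  -0.23237695  0.35832858 -0.17413343]
[ 0.36597364 -0.17671875  0.13192191] -12.265130379708225
along 0.08837813676957461 lat -0.0006763657843629647 [ 0.7942397  -0.10434558 -0.38652262  2.14048109 -0.04397933  1.09724547
 -1.35521622]
```

View pics/w3.png

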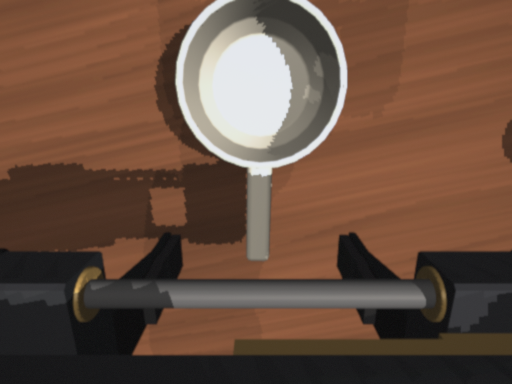

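```bash
python3 -m crank '[{"tx":-15,"ty":-1,"tz":0,"turn":0.2},{"tx":-15,"ty":-1,"tz":30,"turn":0.2},{"tx":-15,"ty":-1,"tz":50,"turn":0.2},{"tx":-15,"ty":-1,"tz":50,"turn":0.2}]';python3 - <<'E'
from h import *
p=np.array(ctrl.get_state()["position"]);print(p,np.degrees(yaw()))
u=np.array([-.9726,.2324]);v=p[:2]-[.4505,-.1965];print("along",v@u,"lat",v@[-u[1],u[0]],np.round(ctrl.get_state()["joint_positions"],2))
E
```

```text
time: 9.48
position: [0.349, -0.1722, 0.0806]
tool_rot: [-3.119, 0.366, 0.004]
ft_force: [-0.5, 0.2, 1.4]
grip_width: 0.994
grip_force: 0.0
[ 0.34897966 -0.17218234  0.08055619] -13.36579749950245
along 0.1043901068371463 lat -5.8027368533947336e-05 [ 0.8  -0.07 -0.39  2.23 -0.03  0.98 -1.38]
```

```bash
python3 -m crank '[{"tx":0,"ty":0,"tz":20,"turn":0},{"tx":0,"ty":0,"tz":38,"turn":0},{"tx":0,"ty":0,"tz":38,"turn":0},{"tx":0,"ty":0,"tz":38,"turn":0}]';python3 -m crank '[{"tx":0,"ty":0,"tz":0,"turn":0},{"tx":0,"ty":0,"tz":0,"turn":0},{"tx":0,"ty":0,"tz":0,"turn":0},{"tx":0,"ty":0,"tz":0,"turn":0},{"tx":0,"ty":0,"tz":0,"turn":0}]' 5 55
```

```text
time: 9.98
position: [0.3512, -0.1734, 0.0445]
tool_rot: [3.119, -0.366, 0.002]
ft_force: [0.4, -0.6, 0.3]
grip_width: 1.001
grip_force: 0.0
time: 10.6
position: [0.3505, -0.173, 0.0433]
tool_rot: [-3.12, 0.366, 0.0]
ft_force: [0.4, 0.0, 0.2]
grip_width: 0.517
grip_force: 0.0
```

```bash
python3 -m crank '[{"tx":0,"ty":0,"tz":0,"turn":0},{"tx":0,"ty":0,"tz":0,"turn":0},{"tx":0,"ty":0,"tz":0,"turn":0},{"tx":0,"ty":0,"tz":0,"turn":0},{"tx":0,"ty":0,"tz":0,"turn":0}]' 5 55;  python3 -m crank '[{"tx":0,"ty":0,"tz":0,"turn":0},{"tx":0,"ty":0,"tz":0,"turn":0},{"tx":0,"ty":0,"tz":-10,"turn":0},{"tx":0,"ty":0,"tz":-40,"turn":0},{"tx":20,"ty":0,"tz":-73,"turn":0}]'
```

```text
time: 11.22
position: [0.3505, -0.1729, 0.0433]
tool_rot: [-3.12, 0.366, 0.0]
ft_force: [-0.2, -0.2, 0.1]
grip_width: 0.202
grip_force: 55.0
time: 11.85
position: [0.3684, -0.1774, 0.1169]
tool_rot: [-3.12, 0.367, 0.004]
ft_force: [1.0, -0.3, -1.5]
grip_width: 0.204
grip_force: 55.0
```

```bash
python3 -m crank '[{"tx":20,"ty":0,"tz":0,"turn":0},{"tx":20,"ty":0,"tz":0,"turn":0}]'; python3 -c "
from h import *
go(.436,.05,.110,np.radians(12));go(.45,-.06,.110,0)"
```

```text
time: 12.1
position: [0.3905, -0.1824, 0.1172]
tool_rot: [3.12, -0.365, 0.002]
ft_force: [-0.4, -0.4, -1.7]
grip_width: 0.198
grip_force: 55.0
tx ty tz [  -9.3 -236.7    7.1] turn -5.07 t 12.1
tx ty tz [  29.7 -132.9    7.2] turn -2.67 t 12.1
```

```bash
python3 -m crank '[{"tx":15,"ty":-45,"tz":0,"turn":-0.8},{"tx":22,"ty":-90,"tz":0,"turn":-1.7},{"tx":24,"ty":-133,"tz":0,"turn":-2.6},{"tx":10,"ty":-180,"tz":0,"turn":-3.8},{"tx":-9,"ty":-225,"tz":0,"turn":-5}]';python3 -m crank '[{"tx":0,"ty":0,"tz":0,"turn":0},{"tx":0,"ty":0,"tz":0,"turn":0},{"tx":0,"ty":0,"tz":0,"turn":0}]'; python3 - <<'E'
from h import *
go(.436,.05,.110,np.radians(12))
c=ctrl.camera_model("wrist");im,d=ctrl.get_image("wrist");np.savez("w4.npz",d=d,im=im)
P=cloud("wrist",d,c);cv2.imwrite("pics/w4.png",im[:,:,::-1])
e=np.array([np.cos(np.radians(12)),np.sin(np.radians(12))])
for nm in ("wrist","top","side"):
    if nm!="wrist": P=cloud(nm)
    s=(P[:,:2]-[.629,.091])@e; l=(P[:,:2]-[.629,.091])@[-e[1],e[0]]
    print(nm)
    for z in np.arange(.03,.24,.01):
        k=(np.abs(P[:,2]-z)<.005)&(s>-.06)&(s<.2)&(abs(l)<.05)
        if k.sum()>5: print(round(z,2),k.sum(),"s",np.round(np.percentile(s[k],[2,20,50])*1000),"l",np.round(np.percentile(l[k],[2,98])*1000))
E
```

```text
time: 12.72
position: [0.4314, 0.04, 0.1159]
tool_rot: [3.125, 0.323, -0.003]
ft_force: [0.8, -0.8, -0.7]
grip_width: 0.198
grip_force: 55.0
time: 13.1
position: [0.4324, 0.0372, 0.1161]
tool_rot: [3.125, 0.314, -0.001]
ft_force: [-0.2, -0.2, -2.3]
grip_width: 0.199
grip_force: 55.0
tx ty tz [  6.  -11.8   6.1] turn -0.11 t 13.1
wrist
top
0.08 19 s [-59. -59. -57.] l [-30.  16.]
0.09 55 s [-60. -57. -55.] l [-33.  22.]
0.1 50 s [-59. -54. -30.] l [-36.  24.]
0.11 49 s [-60. -53. -10.] l [-39.  18.]
0.12 50 s [-58. -54. -49.] l [-41.  23.]
0.13 84 s [-59. -52. -45.] l [-45.  27.]
0.17 107 s [ 13.  76. 112.] l [-35.  35.]
0.18 87 s [14. 19. 28.] l [-34.  33.]
0.19 155 s [ 9. 15. 25.] l [-25.  29.]
0.2 209 s [ 1.  9. 34.] l [-29.  29.]
0.21 213 s [-2. 23. 56.] l [-29.  28.]
0.22 177 s [12. 58. 69.] l [-28.  28.]
0.23 260 s [-20.  51.  91.] l [-32.  32.]
side
0.03 91 s [ 67.  89. 123.] l [21. 36.]
0.04 82 s [ 66.  88. 129.] l [28. 35.]
0.05 88 s [ 66.  96. 126.] l [28. 35.]
0.06 94 s [ 68.  87. 121.] l [29. 36.]
0.07 90 s [ 68.  94. 135.] l [29. 36.]
0.08 93 s [ -4.  86. 123.] l [19. 36.]
0.09 106 s [-58.  73. 118.] l [-34.  35.]
0.1 165 s [-56.  11.  78.] l [-33.  35.]
0.11 214 s [-57.  14.  63.] l [-22.  36.]
0.12 126 s [-58.  -4. 114.] l [-38.  36.]
0.13 163 s [-58. -45.  93.] l [-43.  36.]
0.14 106 s [ 65.  86. 127.] l [14. 36.]
0.15 106 s [ 66.  91. 125.] l [27. 36.]
0.16 102 s [ 71.  91. 130.] l [29. 36.]
0.17 165 s [  5.  81. 118.] l [ 2. 35.]
0.18 247 s [ 13.  77. 100.] l [-12.  34.]
0.19 175 s [ 7. 16. 46.] l [-29.  33.]
0.2 232 s [ 1. 11. 35.] l [-29.  33.]
0.21 276 s [-5.  8. 49.] l [-32.  33.]
0.22 258 s [-8. 40. 70.] l [-30.  33.]
0.23 337 s [-16.  64. 108.] l [-31.  33.]
```

View pics/w4.png

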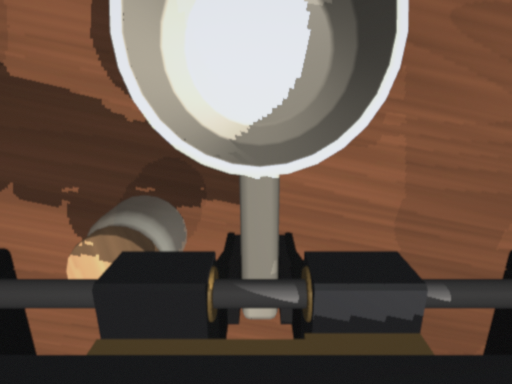

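```bash
python3 -m crank '[{"tx":0,"ty":-12,"tz":5,"turn":-0.1},{"tx":0,"ty":-12,"tz":5,"turn":-0.1},{"tx":0,"ty":-12,"tz":5,"turn":-0.1}]'; python3 - <<'E'
from h import *
e=np.array([np.cos(np.radians(12)),np.sin(np.radians(12))])
p=np.array(ctrl.get_state()["position"]);v=p[:2]-[.629,.091];print("TCP",p,"s l",v@e,v@[-e[1],e[0]],np.degrees(yaw()))
q=p[:2]+.103*e
for n in("top","side"):
    P=cloud(n); Q=near(P,*q,.065,.108,.14); print(n,circ(Q))
    A=np.c_[(Q[:,:2]-q)@e,(Q[:,:2]-q)@[-e[1],e[0]],np.ones(len(Q))]
    k=np.hypot(A[:,0],A[:,1])>.049; print("tilt slopes",np.linalg.lstsq(A[k],Q[k,2],rcond=None)[0])
    s=(P[:,:2]-[.629,.091])@e; l=(P[:,:2]-[.629,.091])@[-e[1],e[0]]
    k=(s>-.025)&(s<.04)&(abs(l)<.035)&(P[:,2]>.07)&(P[:,2]<.135);T=np.c_[s,l,P[:,2]][k]*1000
    print(np.round(T[np.argsort(T[:,0])][::max(1,len(T)//12)]))
    m=(P[:,2]>.02)&(abs(l)<.06)&(s>-.03)&(s<.3); print("back edge s",np.percentile(s[m&(P[:,2]>.1)],99.5))
E
```

```text
time: 13.62
position: [0.4302, 0.0507, 0.1112]
tool_rot: [3.124, 0.333, -0.0]
ft_force: [-0.1, -0.2, -1.1]
grip_width: 0.202
grip_force: 55.0
TCP [0.43022386 0.05065531 0.11118971] s l -0.2028205357702805 0.0018648239425699464 12.165621129545533
top (array([0.5326, 0.0737, 0.0555, 0.1209, 0.1283]), 212)
tilt slopes [-0.03756352 -0.00683521  0.12085958]
[[-10.  -6. 103.]
 [-10.   8.  88.]
 [-10.  14.  92.]
 [ -9.  -9.  82.]
 [ -9.  -4. 114.]
 [ -9.   9. 127.]
 [ -9. -23.  79.]
 [ -9. -13. 116.]
 [ -8.   6. 132.]
 [ -7.  -3. 130.]
 [  1.  -6. 105.]
 [  5.   1. 105.]
 [ 12.  -8. 103.]]
back edge s 0.1779177451606937
side (array([0.5272, 0.0724, 0.0613, 0.1198, 0.1282]), 396)
tilt slopes [-0.01137678  0.00018791  0.11904473]
[[ -8.   7. 133.]
 [ -6.  19. 112.]
 [ -5.  22.  89.]
 [ -4.  14. 133.]
 [ -2.  -1. 108.]
 [  4.  -8. 106.]
 [  8.   6. 104.]
 [ 13.   2. 109.]
 [ 19.  -9. 107.]
 [ 23.   5. 104.]
 [ 28.  -2. 107.]
 [ 32.   6.  98.]
 [ 37.  -0. 105.]]
back edge s 0.18719804487965044
```

```bash
python3 -m crank '[{"tx":15,"ty":2,"tz":0,"turn":0},{"tx":28,"ty":2,"tz":0,"turn":0},{"tx":36,"ty":2,"tz":0,"turn":0},{"tx":42,"ty":2,"tz":0,"turn":0},{"tx":42,"ty":2,"tz":0,"turn":0}]'; python3 - <<'E'
from h import *
e=np.array([np.cos(np.radians(12)),np.sin(np.radians(12))])
p=np.array(ctrl.get_state()["position"]);v=p[:2]-[.629,.091];print("TCP",p,"s l",v@e,v@[-e[1],e[0]],np.degrees(yaw()))
im=ctrl.get_image("side")[0];cv2.imwrite("pics/s5.png",cv2.resize(im[140:280,130:330,::-1],None,fx=3,fy=3))
E
```

```text
time: 14.35
position: [0.4715, 0.0574, 0.111]
tool_rot: [-3.124, -0.332, 0.002]
ft_force: [-2.6, -0.7, -0.6]
grip_width: 0.202
grip_force: 55.0
TCP [0.47145664 0.05737591 0.11097829] s l -0.16109149754482957 -0.00013421931380644053 12.138621891293463
```

View pics/s5.png

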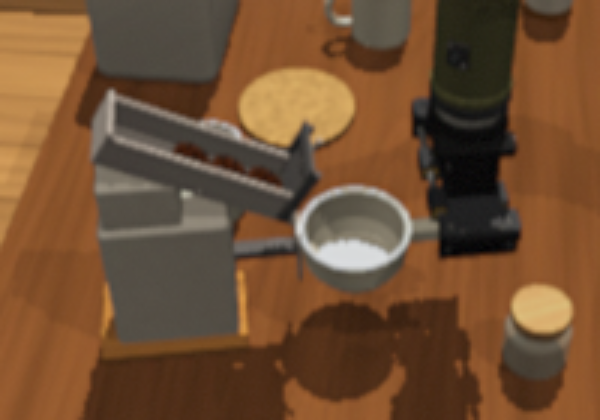

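The bowl's rim (crop ~(300,230)) bears on the paddle with about 2.7 N, with the biscuits still behind the gate. I'll push on.

```bash
python3 -m crank '[{"tx":9,"ty":0,"tz":0,"turn":0},{"tx":17,"ty":0,"tz":0,"turn":0},{"tx":17,"ty":0,"tz":0,"turn":0},{"tx":17,"ty":0,"tz":0,"turn":0},{"tx":17,"ty":0,"tz":0,"turn":0}]';python3 -m crank '[{"tx":0,"ty":0,"tz":0,"turn":0},{"tx":0,"ty":0,"tz":0,"turn":0},{"tx":0,"ty":0,"tz":0,"turn":0},{"tx":0,"ty":0,"tz":0,"turn":0},{"tx":0,"ty":0,"tz":0,"turn":0}]'; python3 - <<'E'
from h import *
im=ctrl.get_image("side")[0];cv2.imwrite("pics/s6.png",cv2.resize(im[140:280,130:330,::-1],None,fx=3,fy=3))
E
```

```text
time: 15.02
position: [0.4878, 0.0608, 0.111]
tool_rot: [3.124, 0.332, -0.002]
ft_force: [-5.2, -1.7, -3.0]
grip_width: 0.198
grip_force: 55.0
time: 15.65
position: [0.4884, 0.0609, 0.1113]
tool_rot: [3.124, 0.332, -0.0]
ft_force: [-3.7, -0.8, -3.3]
grip_width: 0.202
grip_force: 55.0
```

View pics/s6.png

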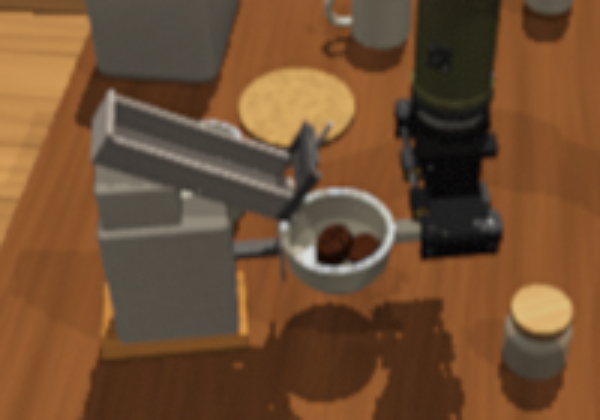

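Chute is empty and biscuits lie in the bowl at crop (335,240) and (365,248). I'll retreat and count them.

```bash
python3 -m crank '[{"tx":-10,"ty":0,"tz":0,"turn":0},{"tx":-25,"ty":0,"tz":0,"turn":0},{"tx":-42,"ty":0,"tz":0,"turn":0},{"tx":-50,"ty":0,"tz":0,"turn":0},{"tx":-50,"ty":0,"tz":0,"turn":0}]'; python3 - <<'E'
from h import *
a=ctrl.get_image("top")[0][150:250,190:310,::-1];b=ctrl.get_image("wrist")[0][:,:,::-1]
cv2.imwrite("pics/t7.png",np.hstack([cv2.resize(a,(400,333)),cv2.resize(b,(400,333))]))
print([(np.round(r["xyz"],3).tolist(),round(r["confidence"],2)) for c in("top","wrist") for r in ctrl.mark_of(c,"biscuit")])
go(.5,-.1,.125,-.2)
E
```

```text
time: 16.32
position: [0.4404, 0.0503, 0.112]
tool_rot: [3.123, 0.332, 0.005]
ft_force: [-0.4, 0.5, -1.1]
grip_width: 0.199
grip_force: 55.0
[([0.548, 0.074, 0.104], 0.62), ([0.518, 0.065, 0.086], 0.51), ([0.518, 0.069, 0.086], 0.6)]
tx ty tz [ 26.6 159.8 -13.4] turn 4.72 t 16.52
```

View pics/t7.png

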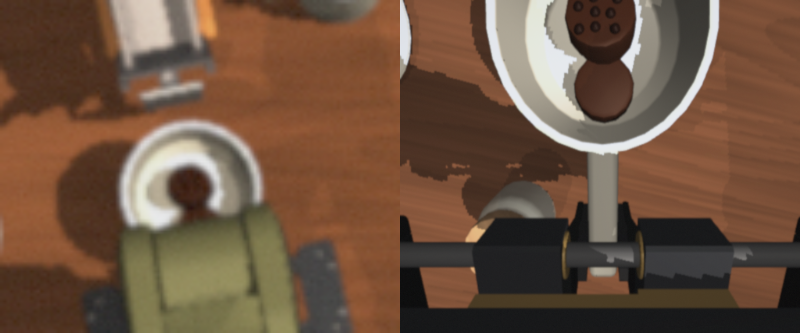

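```bash
python3 -c "
from h import *
h=np.radians(-15);go(.6735-.1025*np.cos(h),-.2215-.1025*np.sin(h),.12,h)"
```

```text
tx ty tz [ 79.4 268.4  -8.4] turn 5.43 t 16.52
```

```bash
python3 -m crank '[{"tx":2,"ty":12,"tz":-5,"turn":0.2},{"tx":8,"ty":38,"tz":-9,"turn":0.8},{"tx":18,"ty":72,"tz":-9,"turn":1.5},{"tx":30,"ty":110,"tz":-9,"turn":2.2},{"tx":41,"ty":148,"tz":-9,"turn":3}]';python3 -m crank '[{"tx":7,"ty":38,"tz":0,"turn":0.7},{"tx":11,"ty":70,"tz":0,"turn":1.4},{"tx":13,"ty":95,"tz":0,"turn":2},{"tx":14,"ty":110,"tz":0,"turn":2.3},{"tx":14,"ty":115,"tz":0,"turn":2.4}]';python3 -m crank '[{"tx":0,"ty":0,"tz":0,"turn":0},{"tx":0,"ty":0,"tz":0,"turn":0}]'; python3 - <<'E'
from h import *
h=np.radians(-15);go(.6735-.1025*np.cos(h),-.2215-.1025*np.sin(h),.055,h)
e=np.array([np.cos(yaw()),np.sin(yaw())]);p=np.array(ctrl.get_state()["position"]);q=p[:2]+.1025*e
for n in("top","side"):
    P=cloud(n); Q=near(P,*q,.07,.112,.145); print(n,q,circ(Q))
print([(np.round(r["xyz"],3).tolist(),round(r["confidence"],2)) for c in("top","side") for b in("biscuit","bowl") for r in ctrl.mark_of(c,b)])
E
```

```text
time: 17.15
position: [0.5119, -0.0895, 0.1204]
tool_rot: [3.139, -0.089, 0.001]
ft_force: [0.2, 1.6, -1.2]
grip_width: 0.207
grip_force: 55.0
time: 17.77
position: [0.5188, -0.2017, 0.1203]
tool_rot: [-3.115, 0.408, 0.0]
ft_force: [-0.1, -0.1, -1.7]
grip_width: 0.204
grip_force: 55.0
time: 18.02
position: [0.5192, -0.1998, 0.1204]
tool_rot: [-3.115, 0.403, -0.0]
ft_force: [0.5, -0.1, -2.1]
grip_width: 0.202
grip_force: 55.0
tx ty tz [ 52.3 -18.7  65.4] turn 0.05 t 18.02
top [ 0.61830075 -0.22583573] (array([ 0.6224, -0.224 ,  0.0559,  0.1232,  0.1369]), 316)
side [ 0.61830075 -0.22583573] (array([ 0.6224, -0.2272,  0.0592,  0.1235,  0.1365]), 369)
[([0.632, -0.225, 0.106], 0.56), ([0.594, -0.223, 0.095], 0.45), ([0.629, -0.226, 0.097], 0.39), ([0.669, -0.22, -0.004], 0.2), ([0.622, -0.226, 0.075], 0.63), ([0.519, 0.3, 0.009], 0.4)]
```

```bash
python3 -m crank '[{"tx":10,"ty":-4,"tz":0,"turn":0},{"tx":30,"ty":-11,"tz":0,"turn":0},{"tx":44,"ty":-15,"tz":5,"turn":0},{"tx":49,"ty":-17,"tz":20,"turn":0},{"tx":49,"ty":-17,"tz":35,"turn":0}]';python3 -m crank '[{"tx":0,"ty":0,"tz":10,"turn":0},{"tx":0,"ty":0,"tz":18,"turn":0},{"tx":0,"ty":0,"tz":23,"turn":0},{"tx":0,"ty":0,"tz":25,"turn":0},{"tx":0,"ty":0,"tz":25,"turn":0}]'; python3 - <<'E'
from h import *
s=ctrl.get_state();print(s["position"])
for n in("top","side"):
    Q=near(cloud(n),.6735,-.2215,.07,.055,.085); print(n,circ(Q))
E
```

```text
time: 18.95
position: [0.5703, -0.197, 0.0835]
tool_rot: [-3.115, 0.406, 0.003]
ft_force: [-0.4, 0.2, -1.9]
grip_width: 0.201
grip_force: 55.0
time: 19.58
position: [0.5708, -0.1974, 0.0605]
tool_rot: [3.115, -0.406, 0.001]
ft_force: [-0.2, 0.0, -2.8]
grip_width: 0.201
grip_force: 55.0
[ 0.57084172 -0.19742396  0.06054873]
top (array([ 0.6739, -0.2206,  0.0557,  0.0686,  0.0768]), 166)
side (array([ 0.674 , -0.2256,  0.0599,  0.0663,  0.0781]), 276)
```

Centred within about 2 mm. I'll lower the last few mm.

```bash
python3 -m crank '[{"tx":0,"ty":0,"tz":3,"turn":0},{"tx":0,"ty":0,"tz":5,"turn":0},{"tx":0,"ty":0,"tz":6,"turn":0},{"tx":0,"ty":0,"tz":6,"turn":0}]';python3 -m crank '[{"tx":0,"ty":0,"tz":1,"turn":0},{"tx":0,"ty":0,"tz":1,"turn":0}]'
```

```text
time: 20.18
position: [0.5706, -0.1974, 0.0543]
tool_rot: [3.115, -0.406, -0.0]
ft_force: [-1.0, -0.0, -2.0]
grip_width: 0.199
grip_force: 55.0
time: 20.42
position: [0.5708, -0.1974, 0.0535]
tool_rot: [3.115, -0.406, 0.0]
ft_force: [-0.5, 1.3, -1.1]
grip_width: 0.201
grip_force: 55.0
```

```bash
python3 -m crank '[{"tx":0,"ty":0,"tz":0.7,"turn":0},{"tx":0,"ty":0,"tz":0.7,"turn":0}]';python3 -m crank '[{"tx":0,"ty":0,"tz":0.7,"turn":0},{"tx":0,"ty":0,"tz":0.7,"turn":0}]'
```

```text
time: 20.68
position: [0.5707, -0.1974, 0.0532]
tool_rot: [3.115, -0.407, 0.0]
ft_force: [-2.7, 0.3, 4.1]
grip_width: 0.201
grip_force: 55.0
time: 20.92
position: [0.5705, -0.1973, 0.0528]
tool_rot: [3.115, -0.406, -0.001]
ft_force: [-4.6, 1.6, 7.3]
grip_width: 0.2
grip_force: 55.0
```

Resting on the trivet; release at 3 N finger opening and lift straight up.

```bash
python3 -m crank '[{"tx":0,"ty":0,"tz":0,"turn":0},{"tx":0,"ty":0,"tz":0,"turn":0},{"tx":0,"ty":0,"tz":0,"turn":0},{"tx":0,"ty":0,"tz":0,"turn":0}]' 60;python3 -m crank '[{"tx":0,"ty":0,"tz":-30,"turn":0},{"tx":0,"ty":0,"tz":-80,"turn":0},{"tx":-60,"ty":0,"tz":-120,"turn":0},{"tx":-110,"ty":0,"tz":-120,"turn":0},{"tx":-110,"ty":0,"tz":-120,"turn":0}]'; python3 - <<'E'
from h import *
for n in("top","side"):
    P=cloud(n);Q=near(P,.6735,-.2215,.062,.058,.075); print(n,circ(Q))
    A=np.c_[Q[:,0]-.6735,Q[:,1]+.2215,np.ones(len(Q))];k=np.hypot(A[:,0],A[:,1])>.048;print(np.linalg.lstsq(A[k],Q[k,2],rcond=None)[0])
    print("cup",circ(near(P,.517,.304,.05,.062,.08)))
a=ctrl.get_image("top")[0][60:320,100:450,::-1];cv2.imwrite("pics/t8.png",cv2.resize(a,(790,587)))
E
```

```text
time: 21.42
position: [0.5708, -0.1973, 0.0518]
tool_rot: [3.115, -0.406, 0.0]
ft_force: [0.5, 0.7, 0.0]
grip_width: 0.571
grip_force: 0.0
time: 22.05
position: [0.4606, -0.1686, 0.1719]
tool_rot: [3.112, -0.408, -0.004]
ft_force: [2.1, 0.0, 0.2]
grip_width: 0.688
grip_force: 0.0
top (array([ 0.6688, -0.2237,  0.0577,  0.064 ,  0.0724]), 255)
[-0.00178441  0.0167774   0.06421688]
cup (array([0.5174, 0.3032, 0.0299, 0.0696, 0.0763]), 117)
side (array([ 0.6706, -0.2231,  0.0588,  0.0648,  0.0723]), 197)
[0.00557842 0.01172149 0.0645813 ]
cup (array([0.5213, 0.3025, 0.0312, 0.0699, 0.0769]), 160)
```

View pics/t8.png

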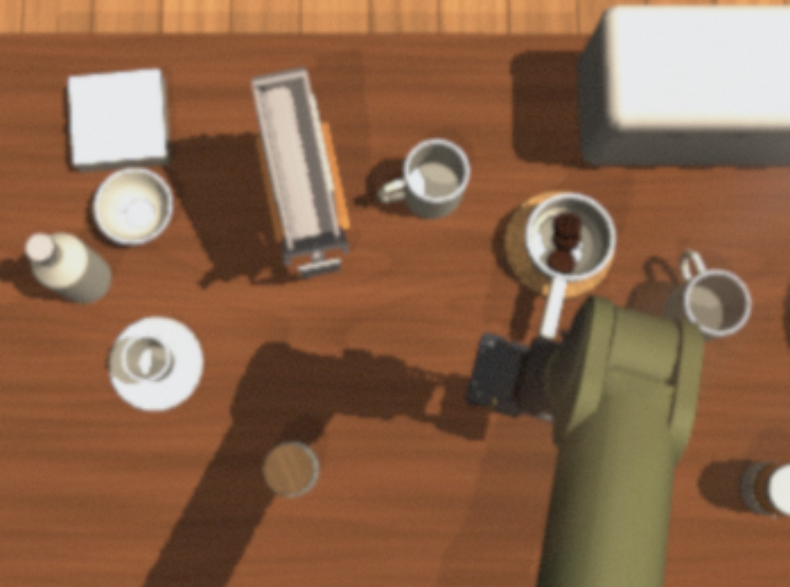

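The bowl stands on the trivet with its rim at (570,238) and the cup on the saucer at (147,358). The chute is empty, and biscuits show at (566,231) and (561,262). I'll check the stack height before handing in.

```bash
python3 - <<'E'
from h import *
im,d=ctrl.get_image("top");P=cloud("top",d);C=im[d>0].astype(int)
k=(np.hypot(P[:,0]-.672,P[:,1]+.222)<.046)&(C.max(1)<110)&(C[:,0]>C[:,2]+15)
Q=P[k];print(len(Q));print(np.round(Q[np.argsort(-Q[:,0])][::max(1,len(Q)//25)],3))
E
```

```text
329
[[ 0.717 -0.228  0.026]
 [ 0.707 -0.231  0.041]
 [ 0.702 -0.252  0.025]
 [ 0.7   -0.23   0.046]
 [ 0.697 -0.23   0.044]
 [ 0.694 -0.239  0.044]
 [ 0.691 -0.235  0.045]
 [ 0.689 -0.217  0.052]
 [ 0.687 -0.234  0.051]
 [ 0.684 -0.22   0.051]
 [ 0.681 -0.24   0.037]
 [ 0.679 -0.212  0.047]
 [ 0.677 -0.232  0.043]
 [ 0.674 -0.218  0.041]
 [ 0.671 -0.233  0.04 ]
 [ 0.668 -0.215  0.041]
 [ 0.665 -0.218  0.042]
 [ 0.662 -0.22   0.044]
 [ 0.658 -0.219  0.034]
 [ 0.652 -0.211  0.032]
 [ 0.649 -0.225  0.034]
 [ 0.645 -0.224  0.038]
 [ 0.642 -0.223  0.039]
 [ 0.639 -0.206  0.039]
 [ 0.636 -0.208  0.042]
 [ 0.63  -0.223  0.039]]
```

Tops at about 45–50 mm and 35–40 mm match two stacked biscuits plus a third beside them, so all three are in the bowl.

```bash
python3 -c "
from bench import ctrl
print(ctrl.close_job())"
```

```text
the job is handed in; nothing more can be done
None
```

I handed the job in at about 22 s of the 59 s allowed: the cup stands upright on its saucer and the bowl is released upright on the trivet, both within about 3 mm of centre, with all three biscuits in the bowl judging by the empty chute and the measured stack height (only two were directly visible).

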